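Line up bisque vases by size for glazing

ROBOT

A 7-joint arm with a two-finger parallel gripper is mounted at the origin on the work surface. World frame = base frame: x ahead of the robot, y to its left, z up, the work surface at z = 0. Lengths are in m, angles in rad, forces in N, time in s.
With the tool pointing down it reaches from about 0.35 to 0.9 m from the base axis. Payload 19.9 kg.
Tool frame: the origin (TCP) lies between the finger pads; the fingertips stand 19 mm ahead of it and the grasp point (between the pads) is the TCP; z points along the fingers, y is the line along which they close (so a half turn about z gives the same grasp; the last joint's range is limited). The gripper opens to 94 mm and grips with 3 to 60 N. Pads are 16 mm wide; open, the fingers measure 119 mm over their backs; the gripper's body (75 mm by 177 mm) begins 78 mm behind the grasp point.
Start: joints at [1.089, 0.417, -0.01, 1.614, 0.005, 1.111, -0.053], TCP at [0.267, -0.565, 0.224] pointing down, gripper open.
Joint ranges: [-2.81, 2.81], [-0.39, 2.02], [-1.27, 1.25], [0.06, 2.57], [-1.19, 4.33], [0.19, 2], [-2.82, 2.82]. Speed limits (rad/s): [1.89, 1.89, 2.39, 2.39, 3.01, 3.01, 3.01].

INTERFACE

Orientations are given as a 3x3 rotation matrix whose columns are the frame's x, y, z axes.
In Python, from rig import robot gives the robot as it stands. Calls block until the motion is done:
- robot.move_ptp(position, orientation): joint-space move of the TCP to a pose.
- robot.move_linear(position, velocity=0.15, frame=None, threshold=None): straight line of the TCP; frame=None keeps the orientation; velocity is the mean speed in m/s. With threshold (N) it stops when the force on the tool has changed by that much, and returns True; else False.
- robot.goto_joints(angles): joint-space move.
- robot.gripper_to(opening): finger opening in m; the grip force is fixed at half the most; returns when the fingers have stopped.
- robot.pause(seconds).
- robot.ik(position, orientation): joint angles nearest the present ones, or None.
- robot.get_state(): the state.
- robot.grab_frame(name): name is "scene" or "top" or "wrist"; returns the picture (480x640x3 uint8, red, green, blue); there is no depth.
- robot.camera_info(name): a dict with "fx", "fy", "cx", "cy" (pixels), "rvec" (rotation vector, rad) and "tvec" (3), from world to camera coordinates, as OpenCV has them. Camera axes: x right, y down, z forward; pixel columns grow to the right and rows downward; lengths in m; the calibration is good to about 2 mm. The wrist camera is an equidistant fisheye: a pixel r from the principal point sees the ray r / f radians off the axis. A picture is of the moment at which its call begins: read the wrist's pose just before it. camera_info takes no time and is no camera call; for the wrist camera it gives the pose at the moment of the call.
A pose or a line that the arm cannot do raises robot.PlanningError and nothing moves.
- robot.sign_off(): hands the job in; it is judged then, once.
The state is a dict: "time": time; "qpos": joint angles; "joint_vel": joint speeds; "effort": joint torques, N m; "ee_pos": TCP position; "tool_rot": TCP orientation; "force": force on the tool from outside, world axes, zero at the start; "moment": the same for the moment, N m; "opening": finger opening in m; "grasp_force": force on a finger pad.
Only numpy, scipy, OpenCV 4.12 (cv2) and the standard library are available. Lean on these libraries where they do the work, as an engineer would, in place of code of your own. Each camera call takes 0.05 s, during which the arm holds its last target. There are 200 camera calls.

TASK

Line up the four terracotta vases by size on the ware board, ready for glazing: the smallest on the cork pad nearest the blue glaze bowl, each next larger one on the next pad along, the largest on the pad farthest from the bowl, each standing upright on the middle of its pad. Set them down gently without dropping any or knocking any over, and leave the grey unfired pinch pot where it stands.

Things in the scene. Friction and masses are not known exactly. Their poses are not given: they have to be found in the camera images.
- vase_1: the smallest of four like-shaped loose terracotta vases, standing upright at the start: straight round body 38 mm in diameter from 6 mm up to 41 mm above its foot, then a shoulder and narrow neck; 64 mm tall in all. About 80 g. Origin: centre of the underside, z up the vase's axis.
- vase_2: the second smallest of four like-shaped loose terracotta vases, standing upright at the start: straight round body 46 mm in diameter from 6 mm up to 59 mm above its foot, then a shoulder and narrow neck; 82 mm tall in all. About 120 g. Origin: centre of the underside, z up the vase's axis.
- vase_3: the second largest of four like-shaped loose terracotta vases, standing upright at the start: straight round body 54 mm in diameter from 6 mm up to 77 mm above its foot, then a shoulder and narrow neck; 100 mm tall in all. About 170 g. Origin: centre of the underside, z up the vase's axis.
- vase_4: the largest of four like-shaped loose terracotta vases, standing upright at the start: straight round body 62 mm in diameter from 6 mm up to 95 mm above its foot, then a shoulder and narrow neck; 118 mm tall in all. About 230 g. Origin: centre of the underside, z up the vase's axis.
- pad_a: one of four identical round cork pads, 84 mm in diameter and 6 mm thick, fixed in a straight row 100 mm apart on the wooden ware board (120 x 400 mm, 12 mm thick, fixed). The row runs roughly along y, in the order a, b, c, d. Origin: centre of the pad's underside, so its top, on which a vase stands, is 6 mm above it (18 mm above the table). y axis: along the row from a towards d.
- pad_b: one of four identical round cork pads, 84 mm in diameter and 6 mm thick, fixed in a straight row 100 mm apart on the wooden ware board (120 x 400 mm, 12 mm thick, fixed). The row runs roughly along y, in the order a, b, c, d. Origin: centre of the pad's underside, so its top, on which a vase stands, is 6 mm above it (18 mm above the table). y axis: along the row from a towards d.
- pad_c: one of four identical round cork pads, 84 mm in diameter and 6 mm thick, fixed in a straight row 100 mm apart on the wooden ware board (120 x 400 mm, 12 mm thick, fixed). The row runs roughly along y, in the order a, b, c, d. Origin: centre of the pad's underside, so its top, on which a vase stands, is 6 mm above it (18 mm above the table). y axis: along the row from a towards d.
- pad_d: one of four identical round cork pads, 84 mm in diameter and 6 mm thick, fixed in a straight row 100 mm apart on the wooden ware board (120 x 400 mm, 12 mm thick, fixed). The row runs roughly along y, in the order a, b, c, d. Origin: centre of the pad's underside, so its top, on which a vase stands, is 6 mm above it (18 mm above the table). y axis: along the row from a towards d.
- glaze_bowl: empty blue ceramic bowl, 90 mm across the rim and 40 mm high, fixed on the table in line with the row of pads, 120 mm beyond the middle of one end pad (either end, it varies); a white screw-lid jar (62 mm in diameter, 46 mm high, fixed) stands likewise beyond the other end. Origin: centre of the underside.
- pinch_pot: loose grey unfired clay pot with a ragged rim, 72 mm in diameter and about 56 mm high, standing among the vases; it is not to be moved. Origin: centre of the underside.
Mind the look-alikes: they are no part of the job. Leave any green look-alike of the vase_2 alone.

How it is judged:
At the end, for the whole second after the job is handed in: Counting from the pad nearest the glaze bowl, the pads carry the smallest, second smallest, second largest and largest vase; each vase stands on its pad with its axis within 14 mm of the pad's centre, upright within 0.1 rad, released and at rest; the pinch pot is within 20 mm of where it started (((horizontal distance between glaze_bowl and pad_a below 0.2 m and horizontal distance between vase_1 and pad_a below 0.014 m and z of vase_1 in the frame of pad_a between 0.002 and 0.011 m and horizontal distance between vase_2 and pad_b below 0.014 m and z of vase_2 in the frame of pad_b between 0.002 and 0.011 m and horizontal distance between vase_3 and pad_c below 0.014 m and z of vase_3 in the frame of pad_c between 0.002 and 0.011 m and horizontal distance between vase_4 and pad_d below 0.014 m and z of vase_4 in the frame of pad_d between 0.002 and 0.011 m) or (horizontal distance between glaze_bowl and pad_d below 0.2 m and horizontal distance between vase_1 and pad_d below 0.014 m and z of vase_1 in the frame of pad_d between 0.002 and 0.011 m and horizontal distance between vase_2 and pad_c below 0.014 m and z of vase_2 in the frame of pad_c between 0.002 and 0.011 m and horizontal distance between vase_3 and pad_b below 0.014 m and z of vase_3 in the frame of pad_b between 0.002 and 0.011 m and horizontal distance between vase_4 and pad_a below 0.014 m and z of vase_4 in the frame of pad_a between 0.002 and 0.011 m)) and angle between each of vase_1, vase_2, vase_3, vase_4's own z axis and vertical below 0.1 rad and linear speed of each of vase_1, vase_2, vase_3, vase_4 below 0.02 m/s and angular speed of each of vase_1, vase_2, vase_3, vase_4 below 0.2 rad/s and distance of pinch_pot from where it was at the start of the episode below 0.02 m); the robot touches nothing.
It fails at once if a vase is knocked over (tilted more than 0.7 rad) (angle between any of vase_1, vase_2, vase_3, vase_4's own z axis and vertical above 0.7 rad).
It fails at once if a vase is dropped (falls free of the gripper faster than 0.7 m/s, about 25 mm of fall) ((linear speed of vase_1 above 0.7 m/s and contact force between vase_1 and the fingers below 0.05 N) or (linear speed of vase_2 above 0.7 m/s and contact force between vase_2 and the fingers below 0.05 N) or (linear speed of vase_3 above 0.7 m/s and contact force between vase_3 and the fingers below 0.05 N) or (linear speed of vase_4 above 0.7 m/s and contact force between vase_4 and the fingers below 0.05 N)).
It fails at once if the pinch pot is shifted by more than 20 mm (distance of pinch_pot from where it was at the start of the episode above 0.02 m).
It also fails if it takes over 106 s, if anything falls off the work surface, if the arm or the gripper's body presses on something with over 40 N, if the wrist force passes 120 N, or if a joint passes its speed limit or range.

## Working session

There is one attempt and no reset: what is moved stays moved. The work goes in short steps, each a Python script; the robot and the scene stay as the last script left them, time stands still between calls to the robot, and variables do not carry over. Pictures are saved under pics/ and viewed, at most 14 in all, crops included, and the job is handed in when it is done.

```bash
mkdir -p pics; ls
python3 - <<'E'
from rig import robot
import cv2
for n in("scene","top"):
    cv2.imwrite(f"pics/{n}0.png",robot.grab_frame(n)[:,:,::-1]); print(n,robot.camera_info(n))
s=robot.get_state();print(s["time"],s["tool_rot"],s["opening"])
E
```

```text
pics
scene {'fx': 595.0681975363669, 'fy': 595.0681975363669, 'cx': 325.0529941413127, 'cy': 229.9823963067025, 'rvec': array([ 1.7635063 ,  2.02811571, -0.63717869]), 'tvec': array([ 0.04749925, -0.38265727,  1.36035283])}
top {'fx': 443.32709005730516, 'fy': 443.32709005730516, 'cx': 321.14422920565494, 'cy': 239.41101065657804, 'rvec': array([ 2.14555699, -2.13486521,  0.16977761]), 'tvec': array([-0.01198706,  0.50548923,  0.85436605])}
0.1 [[ 9.04414438e-01  4.26654748e-01 -4.99815128e-04]
 [ 4.26655035e-01 -9.04414001e-01  8.92034326e-04]
 [-7.14491189e-05 -1.02001737e-03 -9.99999477e-01]] 0.09399394958374667
```

View pics/scene0.png

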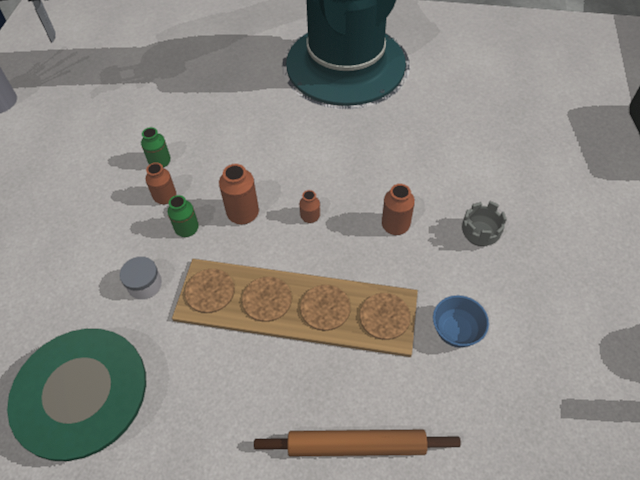

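View pics/top0.png

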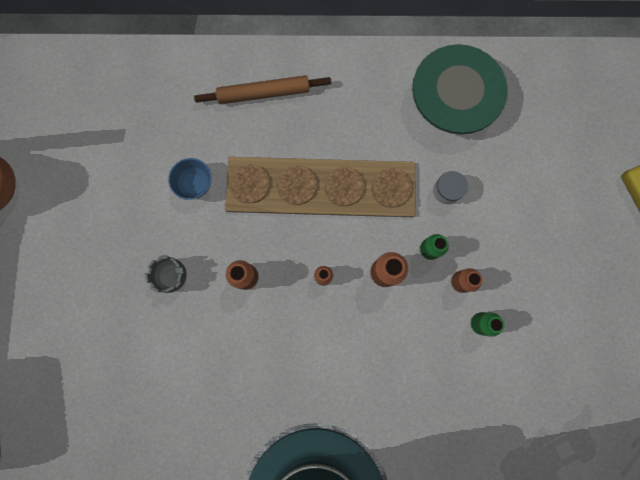

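The blue bowl, at the left in the top view (190,179), is at the +y end. The vases' rims are near (240,272), (323,275), (394,266) and (474,279), and the green look-alikes are at (438,244) and (495,324). I'll enlarge the picture to read the pixels more closely.

Run:
```python
import cv2
im=cv2.imread("pics/top0.png")
a=cv2.resize(im[230:340,140:330],None,fx=4,fy=4,interpolation=cv2.INTER_CUBIC)
b=cv2.resize(im[225:345,330:520],None,fx=4,fy=4,interpolation=cv2.INTER_CUBIC)
c=cv2.resize(im[145:225,150:480],None,fx=2.4,fy=2.4,interpolation=cv2.INTER_CUBIC)
for n,i in zip("abc",(a,b,c)):cv2.imwrite(f"pics/c_{n}.png",i)
```

```text
(no output)
```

View pics/c_a.png

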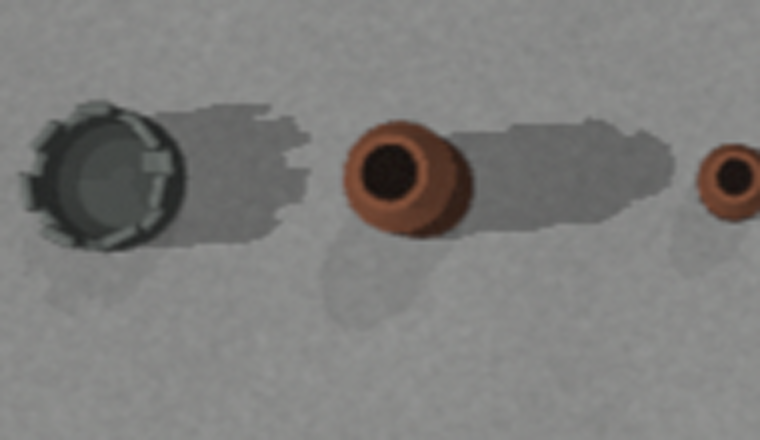

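View pics/c_b.png

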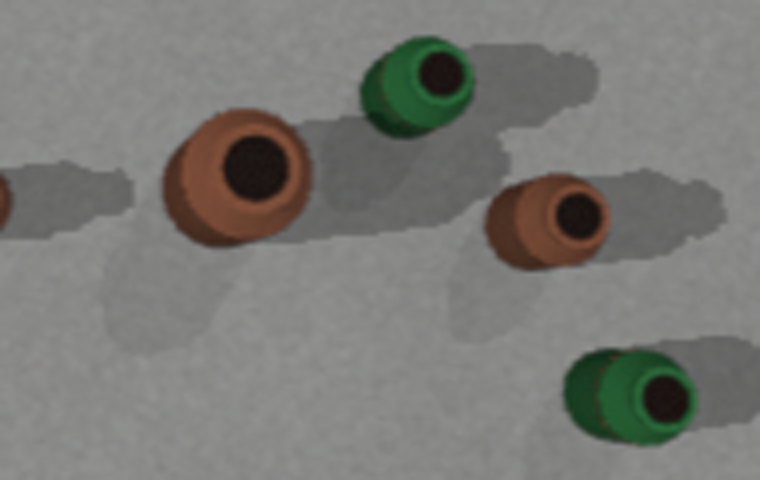

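View pics/c_c.png

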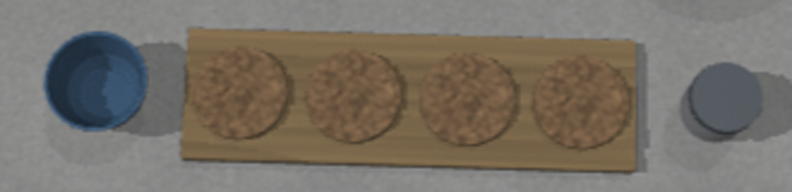

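Mouth centres in the crops: vase_3 (389,172), vase_1 (735,177), vase_4 (256,168), vase_2 (579,216); greens at (441,73) and (666,398). Pot rim is at about (98,175). Pad centres, bowl to jar: (238,93), (354,97), (467,99), (581,102).

```bash
cat > geo.py <<'E'
import numpy as np, cv2
def back(c,uv,z):
    R=cv2.Rodrigues(np.array(c["rvec"]))[0];t=np.array(c["tvec"])
    d=R.T@np.array([(uv[0]-c["cx"])/c["fx"],(uv[1]-c["cy"])/c["fy"],1]);o=-R.T@t
    return o+d*(z-o[2])/d[2]
def proj(c,p):
    R=cv2.Rodrigues(np.array(c["rvec"]))[0];q=R@np.array(p)+c["tvec"]
    return c["cx"]+c["fx"]*q[0]/q[2],c["cy"]+c["fy"]*q[1]/q[2]
E
python3 - <<'E'
from geo import *
from rig import robot
t=robot.camera_info("top");s=robot.camera_info("scene")
f=lambda u,v,k,x,y:((u+.5)/k-.5+x,(v+.5)/k-.5+y)
O={"v3":(f(389,172,4,140,230),.1),"v1":(f(735,177,4,140,230),.064),"pot":(f(98,175,4,140,230),.056),
"v4":(f(256,168,4,330,225),.118),"v2":(f(579,216,4,330,225),.082),"g1":(f(441,73,4,330,225),.082),"g2":(f(666,398,4,330,225),.082),
"bowl":(f(97,80,2.4,150,145),.04),"jar":(f(726,98,2.4,150,145),.046)}
for i,(u,v) in enumerate([(238,93),(354,97),(467,99),(581,102)]):O[f"p{i+1}"]=(f(u,v,2.4,150,145),.018)
P={}
for k,(uv,z) in O.items():
    p=back(t,uv,z);P[k]=p;print(k,p.round(4),"base px",np.round(proj(t,[p[0],p[1],0]),0),"scene top px",np.round(proj(s,p),1))
pads=np.array([P[f"p{i}"] for i in(1,2,3,4)]);print(np.linalg.norm(np.diff(pads,axis=0),axis=1))
E
```

```text
v3 [0.4328 0.1468 0.1   ] base px [246. 277.] scene top px [400.5 190.3]
v1 [ 0.4341 -0.0141  0.064 ] base px [323. 276.] scene top px [308.8 193.8]
pot [0.4342 0.2972 0.056 ] base px [173. 276.] scene top px [483.8 215.4]
v4 [ 0.4437 -0.1416  0.118 ] base px [384. 272.] scene top px [234.  171.2]
v2 [ 0.4251 -0.3002  0.082 ] base px [461. 281.] scene top px [154.1 167.3]
g1 [ 0.4933 -0.2373  0.082 ] base px [429. 249.] scene top px [177.  200.6]
g2 [ 0.3405 -0.3366  0.082 ] base px [480. 323.] scene top px [149.1 131.6]
bowl [0.6322 0.2611 0.04  ] base px [196. 183.] scene top px [459.6 318.4]
jar [ 0.6174 -0.2767  0.046 ] base px [446. 191.] scene top px [138.4 269.2]
p1 [0.6276 0.1435 0.018 ] base px [250. 186.] scene top px [385.4 312.9]
p2 [0.6246 0.0415 0.018 ] base px [298. 187.] scene top px [324.7 303.7]
p3 [ 0.6233 -0.0577  0.018 ] base px [344. 188.] scene top px [266.6 295.8]
p4 [ 0.6211 -0.1578  0.018 ] base px [390. 189.] scene top px [209.2 287.6]
[0.10198254 0.09923102 0.10008212]
```

The pad spacing comes out at 99–102 mm, and the mouths reproject into the scene view to within about 2 px, so the positions hold. Order, each at a grasp height that keeps the gripper body clear of its neighbours: largest first.

```bash
cat > job.py <<'E'
import numpy as np
from rig import robot
V={4:(.4437,-.1416),3:(.4328,.1468),2:(.4251,-.3002),1:(.4341,-.0141)}
D={1:.038,2:.046,3:.054,4:.062}; G={1:.029,2:.046,3:.060,4:.075}
ys=np.array([.15,.05,-.05,-.15])
P0=np.array([[.6276,.1435],[.6246,.0415],[.6233,-.0577],[.6211,-.1578]])
m=P0.mean(0);d=P0[0]-P0[3];d/=np.linalg.norm(d)
P={i+1:m+d*ys[i] for i in range(4)}
def rot(a):
    y=np.array([np.cos(a),np.sin(a),0]);z=np.array([0,0,-1.]);return np.column_stack([np.cross(y,z),y,z])
def best(p,a):   # choose the half turn nearest the present joints
    q0=np.array(robot.get_state()["qpos"]);c=[]
    for b in(a,a+np.pi):
        q=robot.ik(p,rot(b))
        if q is not None:c.append((np.abs(np.array(q)-q0).max(),b))
    return rot(min(c)[1])
def do(k,a,lift=.15):
    x,y=V[k];h=G[k];top=max(h+lift,.2)
    robot.move_ptp([x,y,top],best([x,y,top],a))
    robot.gripper_to(.094 if k>2 else D[k]+.036)
    if robot.move_linear([x,y,h],.12,threshold=8): print("contact on descent",robot.get_state()["ee_pos"]);return
    robot.gripper_to(0);s=robot.get_state();print("grip",s["opening"],s["grasp_force"])
    robot.move_linear([x,y,top],.12)
    s=robot.get_state();print("lifted",s["opening"],s["grasp_force"],s["force"])
    u,v=P[k];z=h+.018
    robot.move_ptp([u,v,top],best([u,v,top],0))
    robot.move_linear([u,v,z+.008],.12)
    t=robot.move_linear([u,v,z-.003],.015,threshold=4)
    s=robot.get_state();print("touch",t,s["ee_pos"]-np.array([u,v,z]),s["force"])
    robot.gripper_to(min(.094,D[k]+.03));robot.move_linear([u,v,max(.2,z+.1)],.15)
    print("time",robot.get_state()["time"])
E
python3 -c "
from job import *
print(P)
do(4,0)"
```

```text
{1: array([0.62738522, 0.14234011]), 2: array([0.62522841, 0.04236337]), 3: array([ 0.62307159, -0.05761337]), 4: array([ 0.62091478, -0.15759011])}
grip 0.061012942764160985 29.996190732344985
lifted 0.060905073782682694 29.99423770001158 [-0.93134972  0.35478386 -3.55912978]
touch True [ 1.23912304e-04 -7.54582367e-05  2.46361254e-05] [ 0.4246452  -0.33844539  5.5273123 ]
time 9.4167
```

```bash
python3 -c "
from job import *
import cv2
do(3,0)
do(2,np.radians(-65))
do(1,0)
robot.move_ptp([.45,-.1,.3],best([.45,-.1,.3],0)) if 0 else robot.goto_joints([1.089, 0.417, -0.01, 1.614, 0.005, 1.111, -0.053])
im=robot.grab_frame('top')[:,:,::-1];cv2.imwrite('pics/end.png',cv2.resize(im[140:340,140:520],None,fx=2,fy=2,interpolation=cv2.INTER_CUBIC))
cv2.imwrite('pics/end_s.png',robot.grab_frame('scene')[:,:,::-1])
from geo import *
t=robot.camera_info('top')
for k,H in zip((1,2,3,4),(.064,.082,.1,.118)):
    a=proj(t,[*P[k],H+.018]);print(k,[2*(a[0]-140)+.5,2*(a[1]-140)+.5])
"
```

```text
grip 0.05330330193149182 29.99945254297927
lifted 0.053284068736513375 29.99809550237842 [ 0.09107535 -0.34184187 -1.28857607]
touch True [ 1.02250129e-04 -4.62864482e-05 -1.23401394e-05] [0.05775454 0.09324846 4.35884158]
time 18.9667
grip 0.04530436312058491 30.000321487896144
lifted 0.0454921937801467 29.999691252596676 [ 0.14846184 -0.11831276 -1.58271087]
touch True [-2.24414884e-05 -2.45679647e-05 -3.91329437e-05] [-0.9533555  -0.35939071  6.72363306]
time 28.9
grip 0.03710019264597371 30.000306098372675
lifted 0.03724475751250161 29.999812699388713 [ 0.21204342  0.93217073 -1.23298834]
touch True [-2.16965685e-05 -1.72046483e-05  1.64364094e-05] [-0.82792129 -0.45566356  6.76186039]
time 38.5
1 [np.float64(209.00345500130504), np.float64(69.37221701714896)]
2 [np.float64(309.6504162474532), np.float64(66.44081344630678)]
3 [np.float64(414.6419181432942), np.float64(63.38287250348151)]
4 [np.float64(524.2654716210319), np.float64(60.19002025901949)]
```

View pics/end.png

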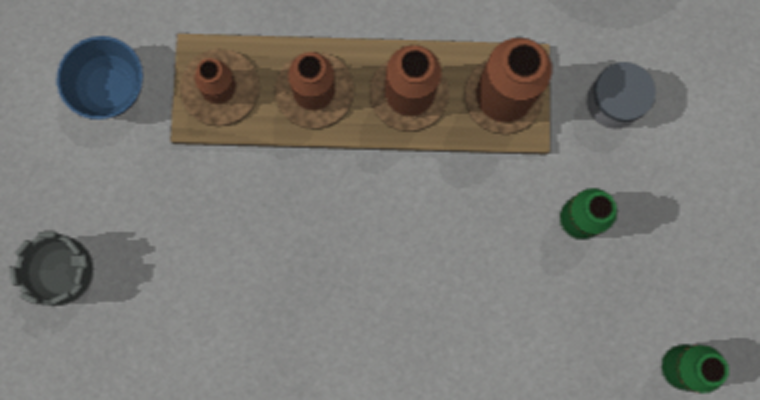

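View pics/end_s.png

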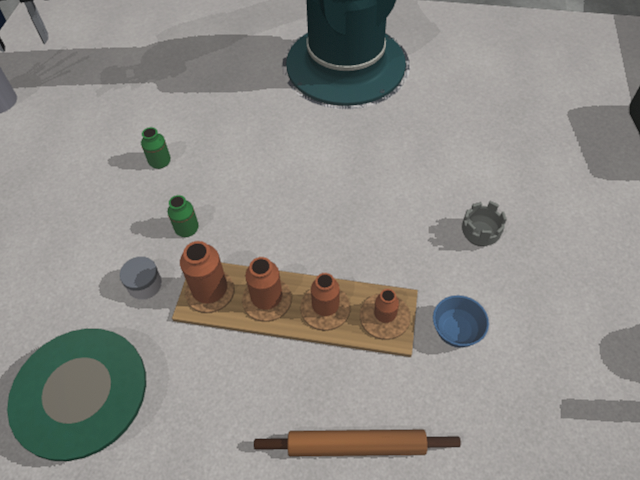

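The mouths appear at (208,69), (309,67), (414,64) and (524,60). Predicted positions were (209,69), (310,66), (415,63) and (524,60), so each vase is within about 1 mm of its target. All four are upright, and the pot and the green look-alikes haven't moved.

```bash
python3 -c "
from rig import robot
print(robot.sign_off())"
```

```text
the job is handed in; nothing more can be done
None
```

The four vases stand upright on their pads, smallest nearest the blue bowl to largest farthest away, the pinch pot looks unmoved in the final pictures, and the job is handed in after about 40 s of robot time (no verdict was returned).

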